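Hang the slotted caddy on the drying stand's pin

ROBOT

A 6-joint arm with a two-finger parallel gripper is mounted at the origin on the work surface. World frame = base frame: x ahead of the robot, y to its left, z up, the work surface at z = 0. Lengths are in mm, angles in rad, forces in N, time in s.
With the tool pointing down it reaches from about 425 to 1125 mm from the base axis. Payload 14.9 kg.
Tool frame: the origin (TCP) lies at the very end of the fingers, on their centre line; the grasp point (between the pads) lies 19 mm behind it; x points along the fingers, y is the direction in which the jaws open and shut, and the axes are right-handed (so a half turn about x gives the same grasp; the last joint's range is limited). The gripper opens to 91 mm and grips with 3 to 60 N. Pads are 32 mm wide; open, the fingers measure 118 mm over their backs; the gripper's body (76 mm by 178 mm) begins 60 mm behind the grasp point.
Start: joints at [1.305, 0.379, 1.734, -0, 1.028, -0.033], TCP at [161.498, 681.129, 213.932] pointing down, gripper open.
Joint ranges: [-2.77, 2.77], [-0.74, 2.19], [0, 2.66], [-1.06, 4.2], [0.31, 2.87], [-3.08, 3.08]. Speed limits (rad/s): [1.89, 1.89, 2.39, 3.14, 3.14, 3.14].

INTERFACE

Orientations are given as a unit quaternion [x, y, z, w].
In Python, from cell import ctrl gives the robot as it stands.
- The arm moves only by the shell command python3 -m jog 'ROWS' [FORCE]. ROWS is text: rows parted by semicolons, each of 7 numbers parted by spaces: the shift along the tool's x, y, z in units of 0.2 m (1.0 is 0.2 m), then the turn, a rotation vector about the tool's x, y, z in units of 360 degrees (1.0 is 360 degrees), then the opening, from 0 (shut) to 1 (fully open). In form: dx dy dz rx ry rz hand; .... A call has 1 to 20 rows; each row is the pose to reach, as a shift and turn from the pose measured when the call began, along the tool's axes at that moment, turning the shorter way round; what a row does not reach only later rows make up. A row lasts 1/10 s, in which the tool goes at most 50 mm and 8.59 degrees, less where a joint would pass 70% of its speed; a pose out of reach is approached as far as the arm can. A call with a number of a shift or a turn outside -1 to 1 is refused whole. A call with a gripper value outside its range is refused whole. The fingers move at their own pace and stop on an object; FORCE is the grip in N (left out, the last holds). Time passes only in rows, so rows that repeat a pose let the fingers close. It gives the time, the measured TCP pose, the force and the opening at its end, in the units of the state.
- ctrl.observe(): the state, without advancing time (a new reading comes with each control period).
- ctrl.get_image(name): name is "scene" or "top"; returns the picture (400x640x3 uint8, red, green, blue); there is no depth.
- ctrl.calibration(name): a dict with "K" (3x3 intrinsics, pixels), "extrinsics" (4x4, takes a point from camera to world coordinates). Camera axes: x right, y down, z forward; pixel columns grow to the right and rows downward; lengths in mm; the calibration is good to about 2 mm. A picture is of the moment at which its call begins. calibration takes no time and is no camera call.
- ctrl.job_done(): hands the job in, once; it reports no verdict.
The state is a dict: "time": time; "joint_positions": joint angles; "joint_velocities": joint speeds; "effort": joint torques, N m; "ee_pos": TCP position; "tcp_rot": TCP orientation; "contact_force": force on the tool from outside, world axes, zero at the start; "moment": the same for the moment, N m; "width": finger opening in mm.
Only numpy, scipy, OpenCV 4.12 (cv2) and the standard library are available. Lean on these libraries where they do the work, as an engineer would, in place of code of your own. Each camera call takes 0.05 s, during which the arm holds its last target.

TASK

Hang the rinsed steel caddy up to drain: take it by its grip bar, slide the slot in its centre plate sideways over the headed pin of the drying stand until the pin is at the slot's inner end, then let it down gently so that the pin sits in the notch there, and let go. It must hang plumb and still from the pin. Do not force it against the stand, and leave the bottles and the tube rack where they are.

Things in the scene. Friction and masses are not known exactly. Their poses are not given: they have to be found in the camera images.
- caddy: Steel caddy, 0.28 to 0.46 kg, standing on the bench within 0.6 rad of yaw 0. Origin: centre of its underside; z up, y along its length. Tray 60 (x) by 110 (y) by 32 mm high; from it rises a centre plate 5 mm thick in the plane x = 0, 90 mm wide, with a slot open at its +y edge (see mouth, notch) and a grip bar on top. Closed window on the -y side: not used. Mass centre within 3 mm of x = y = 0.
- mouth (a point): Point on the slot's upper edge, at (0, 33, 86) mm of the caddy frame, same axes. That edge is level at z = 86 from y = 6 to 45. The slot's lower edge is at z = 74 and runs only from y = -6 to 20; farther out (y 20 to 45) the plate is cut away down to z = 38, so the mouth there is 48 mm high and the slot 12 mm.
- notch (a point): Middle of the notch's top edge, at (0, 0, 96) mm of the caddy frame, same axes. The slot's inner end is a wall at y = -6 mm; there the notch, 12 mm wide (y -6 to 6), rises above the slot's upper edge to z = 96. This point rests on the pin when hung.
- grip (a point): Centre of the grip bar, at (0, 0, 165) mm of the caddy frame, same axes. The bar is 12 mm thick (x), 60 mm long (y), 26 mm high (z 152 to 178).
- stand: Drying stand fixed to the bench, within 0.35 rad of yaw 0. Origin: underside of its base on the column's axis; z up. Base 150 (x) by 160 (y) by 12 mm; square column 25 mm wide up to z = 180. A boss (38 by 38 by 22 mm, thumbscrew on +y to y = 46) clamped on the column carries a level round arm, 18 mm diameter, towards -x, with a headed pin at its end (see seat).
- seat (a point): Where the caddy's plate belongs along the pin: stand x = -57.5, y = 0; stand axes. The pin, 8 mm diameter, runs from the arm's end face (x = -52) to a head of 16 mm diameter (x = -63 to -67). This point's z is always 154 mm, but the rigid pin's axis is set anew each time anywhere from z = 140 to 168 mm and is not measured: see or feel for it.
- amber_bottle: Amber glass bottle with black cap, 68 mm diameter, 135 mm high, origin under its centre. Bystander.
- white_bottle: White plastic bottle, 60 mm diameter, 130 mm high, origin under its centre. Bystander.
- tube_rack: Aluminium rack 60 by 160 mm with glass tubes to 104 mm height, origin under its centre. Bystander.

How it is judged (in metres and radians):
On the way:
1. the caddy is lifted clear of the bench (height (world z) of caddy above 0.03 m), for 0.2 s.
At the end, for the whole second after the job is handed in: Caddy at rest (under 30 mm/s) hanging on the pin: notch top within 6 mm along the pin and 4.5 mm across it of its place, 139 to 177 mm above the bench (covers every pin height), borne by the stand (over 1.5 N), within 0.17 rad of plumb, plate within 0.6 rad of square to the pin (x of notch in the frame of stand between -0.0635 and -0.0515 m and y of notch in the frame of stand between -0.0045 and 0.0045 m and z of notch in the frame of stand between 0.139 and 0.177 m and contact force between caddy and stand above 1.5 N and angle between caddy's own z axis and vertical below 0.17 rad and angle between the x axis of caddy and the x axis of stand, either way round below 0.6 rad and linear speed of caddy below 0.03 m/s); the robot touches nothing.
It fails at once if the caddy is pressed or knocked against the stand with more than 20 N (contact force between caddy and stand above 20 N).
It fails at once if the stand is struck by the robot with more than 20 N (contact force between any of the arm, the fingers and stand above 20 N).
It fails at once if a bystander is moved by more than 30 mm (distance of any of amber_bottle, white_bottle, tube_rack from where it was at the start of the episode above 0.03 m).
It also fails if it takes over 59 s, if anything falls off the work surface, if the arm or the gripper's body presses on something with over 40 N, if the wrist force passes 120 N, or if a joint passes its speed limit or range.

## Working session

There is one attempt and no reset: what is moved stays moved. The work goes in short steps, Python scripts to look and compute and a shell command to move; the robot and the scene stay as the last step left them, time stands still between calls to the robot, and variables do not carry over. Pictures are saved under pics/ and viewed, and the job is handed in when it is done.

```bash
ls; mkdir -p pics
python3 - <<'E'
from cell import ctrl
import cv2
for n in("scene","top"):
    im=ctrl.get_image(n); cv2.imwrite(f"pics/{n}0.png",im[:,:,::-1])
    c=ctrl.calibration(n); print(n,c)
print(ctrl.observe())
E
```

```text
pics
scene {'K': array([[490.90282649,   0.        , 319.34712813],
       [  0.        , 490.90282649, 192.55426906],
       [  0.        ,   0.        ,   1.        ]]), 'extrinsics': array([[ 8.71484016e-01,  3.87361871e-01, -3.00776315e-01,
         9.48331938e+02],
       [ 4.90405497e-01, -6.83002373e-01,  5.41304172e-01,
        -6.57260170e+02],
       [ 4.24965951e-03, -6.19240292e-01, -7.85190042e-01,
         1.13692485e+03],
       [ 0.00000000e+00,  0.00000000e+00,  0.00000000e+00,
         1.00000000e+00]])}
top {'K': array([[450.49208843,   0.        , 320.96738938],
       [  0.        , 450.49208843, 201.35855194],
       [  0.        ,   0.        ,   1.        ]]), 'extrinsics': array([[-2.31585467e-03, -9.74667218e-01,  2.23648050e-01,
         2.70320753e+02],
       [-9.99995209e-01,  1.79784946e-03, -2.51975655e-03,
         2.66590871e+01],
       [ 2.05383858e-03, -2.23652814e-01, -9.74666713e-01,
         1.42600340e+03],
       [ 0.00000000e+00,  0.00000000e+00,  0.00000000e+00,
         1.00000000e+00]])}
{'time': 0.1, 'joint_positions': array([ 1.30468976e+00,  3.79336178e-01,  1.73470636e+00, -3.29128971e-05,
        1.02846324e+00, -3.32914837e-02]), 'joint_velocities': array([ 0.00066111, -0.00215478, -0.00219318, -0.00109714, -0.00141454,
        0.00193382]), 'effort': array([ 5.19860641e-04, -7.65049696e+01, -4.35294056e+01,  6.52302266e-02,
        3.98466946e-02, -4.65778349e-07]), 'ee_pos': array([161.42128544, 680.78951029, 213.3757169 ]), 'tcp_rot': array([ 0.0818001 ,  0.70236021, -0.08244153,  0.70228362]), 'contact_force': array([-0.33282944,  0.14924866,  0.42181126]), 'moment': array([-0.00480189, -0.00209775,  0.01698972]), 'width': 91.56772603191258}
```

View pics/scene0.png

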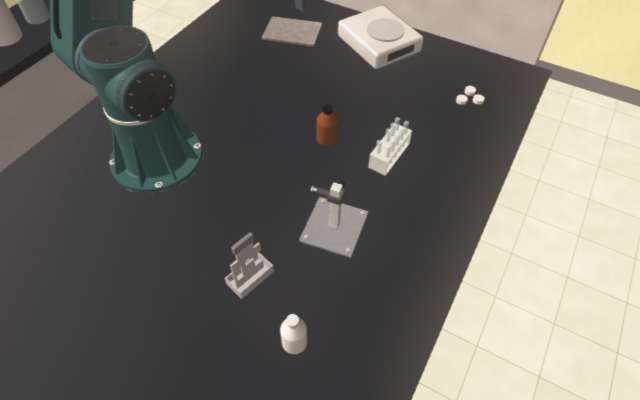

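View pics/top0.png

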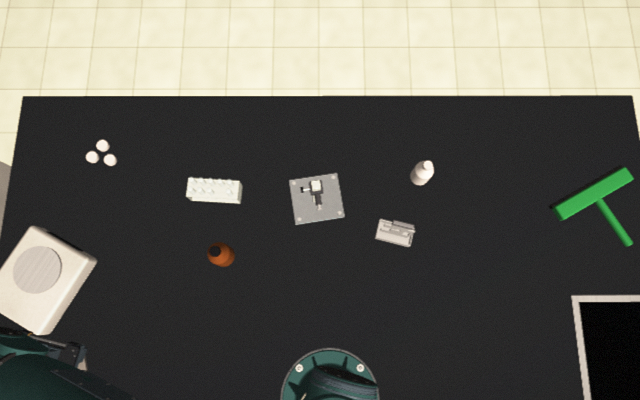

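The scene view shows the stand base around (334,226) and the caddy around (248,266). In the top view the stand is around (316,198) and the caddy around (395,232). I'll enlarge both.

Run:
```python
import cv2
t=cv2.imread("pics/top0.png"); s=cv2.imread("pics/scene0.png")
c=lambda im,x0,y0,w,h,f:cv2.resize(im[y0:y0+h,x0:x0+w],None,fx=f,fy=f,interpolation=cv2.INTER_CUBIC)
cv2.imwrite("pics/tc.png",c(t,280,165,150,90,5))
cv2.imwrite("pics/sc.png",c(s,215,170,160,130,4.6))
```

```text
(no output)
```

View pics/tc.png

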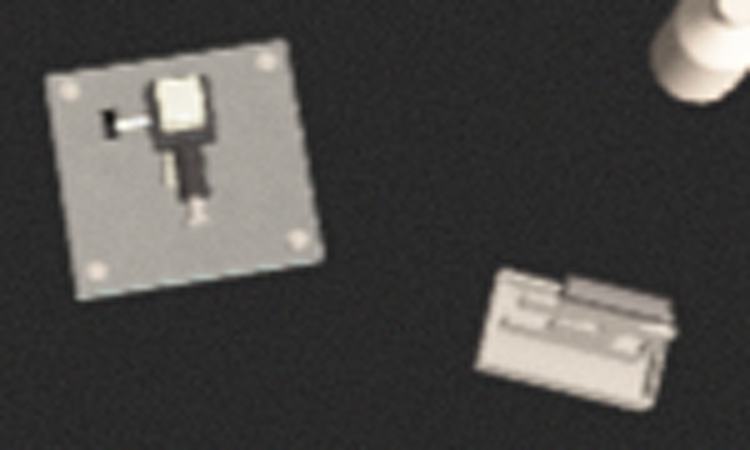

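View pics/sc.png

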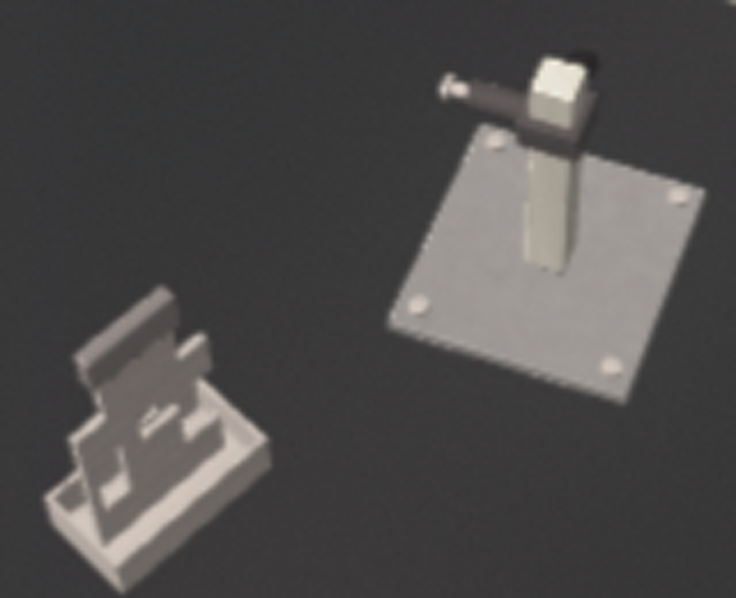

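```bash
cat > h.py <<'E'
import numpy as np,cv2
from cell import ctrl
C={n:ctrl.calibration(n) for n in("scene","top")}
def ray(n,p):
    K=C[n]["K"];E=C[n]["extrinsics"]
    d=E[:3,:3]@np.linalg.solve(K,[p[0],p[1],1.]);return E[:3,3],d/np.linalg.norm(d)
def onz(n,p,z):
    o,d=ray(n,p);return o+d*(z-o[2])/d[2]
def tri(ps,pt):
    o1,d1=ray("scene",ps);o2,d2=ray("top",pt)
    A=np.c_[d1,-d2];t=np.linalg.lstsq(A,o2-o1,rcond=None)[0]
    a=o1+d1*t[0];b=o2+d2*t[1];return (a+b)/2,np.linalg.norm(a-b)
def proj(n,P):
    E=C[n]["extrinsics"];q=C[n]["K"]@(E[:3,:3].T@(np.asarray(P)-E[:3,3]));return q[:2]/q[2]
T=lambda x,y:(280+x/5-.4,165+y/5-.4)
S=lambda x,y:(215+x/4.6-.4,170+y/4.6-.4)
E
python3 - <<'E'
from h import *
np.set_printoptions(precision=1,suppress=True)
tp=[T(46,75),T(287,40),T(323,260),T(80,297)]; sp=[S(484,126),S(704,191),S(628,398),S(388,320)]
a=np.array([onz("top",p,12) for p in tp]);b=np.array([onz("scene",p,12) for p in sp])
print("base top",a,a.mean(0));print("base scene",b,b.mean(0))
for q in (a,b):
    print([np.linalg.norm(q[i]-q[i-1]) for i in range(4)])
for i,(s,t) in {"head":((444,86),(109,124)),"armend":((473,92),(150,122)),"coltopc":((560,77),(180,104))}.items(): pass
print("colC",onz("top",T(180,104),180),onz("scene",S(558,77),180))
# pin head (bottom in top view (195,220))
print("pinhead tri",tri(S(445,86),T(197,218)))
# tray rim z=32
tt=[T(499,270),T(475,368),T(645,410)];ts=[S(45,503),S(121,560),S(268,438),S(200,380)]
print("tray top",np.array([onz("top",p,32) for p in tt])); print("tray scene",np.array([onz("scene",p,32) for p in ts]))
bt=[T(570,276),T(672,302)];bs=[S(75,357),S(162,288),S(176,298),S(89,369)]
print("bar top",np.array([onz("top",p,178) for p in bt]));q=np.array([onz("scene",p,178) for p in bs]);print("bar scene",q,q.mean(0))
E
```

```text
base top [[667.7 127.6  12. ]
 [691.1 -29.6  12. ]
 [544.7 -51.1  12. ]
 [521.  103.9  12. ]] [606.1  37.7  12. ]
base scene [[526.6 104.7  12. ]
 [669.4 127.4  12. ]
 [695.8 -27.1  12. ]
 [548.3 -49.5  12. ]] [610.   38.9  12. ]
[np.float64(148.5715004443566), np.float64(158.9355701164819), np.float64(148.02749406315465), np.float64(156.85536914255786)]
[np.float64(155.6664275720407), np.float64(144.5791937453921), np.float64(156.72638262243578), np.float64(149.21118211327916)]
colC [603.1  38.7 180. ] [608.2  40.2 180. ]
pinhead tri (array([543.6,  28.9, 144.9]), np.float64(0.6788407835026627))
tray top [[ 534.2 -160.8   32. ]
 [ 472.1 -143.9   32. ]
 [ 445.6 -248.7   32. ]]
tray scene [[ 453.  -254.5   32. ]
 [ 508.9 -262.2   32. ]
 [ 537.1 -160.3   32. ]
 [ 483.2 -147.6   32. ]]
bar top [[ 503.  -181.   178. ]
 [ 488.1 -237.8  178. ]]
bar scene [[ 483.2 -234.5  178. ]
 [ 497.5 -179.2  178. ]
 [ 507.1 -180.7  178. ]
 [ 493.3 -236.8  178. ]] [ 495.3 -207.8  178. ]
```

```bash
cat >> h.py <<'E'
from scipy.spatial.transform import Rotation as R
np.set_printoptions(precision=4,suppress=True)
def rel(pos,yaw,flip=False):
    """row to put TCP at pos, tool x down, tool y along world direction yaw"""
    o=ctrl.observe();r=R.from_quat(o["tcp_rot"])
    X=np.array([0,0,-1.]);Y=np.array([np.cos(yaw),np.sin(yaw),0]);
    G=R.from_matrix(np.c_[X,Y,np.cross(X,Y)])
    d=r.inv().apply(np.asarray(pos)-o["ee_pos"])/200
    w=(r.inv()*G).as_rotvec()/(2*np.pi)
    return np.r_[d,w]
def st():
    o=ctrl.observe();r=R.from_quat(o["tcp_rot"]).as_matrix()
    print("t",o["time"],"pos",o["ee_pos"],"tooly yaw",np.arctan2(r[1,1],r[0,1]),"xz",r[:,0],"F",o["contact_force"],"M",o["moment"],"w",o["width"],"j",o["joint_positions"])
E
python3 - <<'E'
from h import *
st()
print(R.from_quat(ctrl.observe()["tcp_rot"]).as_matrix())
for y in(-.25,-.25+np.pi): print(rel([493,-207.5,260],y),rel([493,-207.5,150],y))
E
```

```text
t 0.1 pos [161.4213 680.7895 213.3757] tooly yaw 1.3379982420368979 xz [-0.0002 -0.0009 -1.    ] F [-0.3328  0.1492  0.4218] M [-0.0048 -0.0021  0.017 ] w 91.56772603191258 j [ 1.3047  0.3793  1.7347 -0.      1.0285 -0.0333]
[[-0.0002  0.2307  0.973 ]
 [-0.0009  0.973  -0.2307]
 [-1.     -0.0009 -0.    ]]
[-0.2295 -3.9394  2.6378  0.2527  0.0001  0.0001] [ 0.3205 -3.9389  2.6378  0.2527  0.0001  0.0001]
[-0.2295 -3.9394  2.6378 -0.2473 -0.0001  0.0001] [ 0.3205 -3.9389  2.6378 -0.2473 -0.0001  0.0001]
```

```bash
python3 -m jog '-0.4 -0.69 0.98 0.08 0 0 1;-0.4 -0.69 0.98 0.08 0 0 1;-0.4 -0.69 0.98 0.08 0 0 1;-0.4 -0.69 0.98 0.08 0 0 1;-0.4 -0.69 0.98 0.08 0 0 1;-0.4 -0.69 0.98 0.08 0 0 1' 30
python3 - <<'E'
from h import *
st();print(rel([480,270,300],0.4))
E
```

```text
time: 0.7
ee_pos: [323.2, 498.9, 295.4]
tcp_rot: [0.256, 0.659, -0.255, 0.66]
contact_force: [0.4, 0.1, 0.8]
width: 91.2
t 0.7 pos [323.1875 498.8538 295.4482] tooly yaw 0.8321548764403809 xz [ 0.0015  0.0005 -1.    ] F [0.3777 0.1234 0.7987] M [-0.0159  0.0014  0.032 ] w 91.18852368491483 j [ 0.9572  0.124   1.8978 -0.0011  1.1185  0.1255]
[-0.0222 -0.3181  1.3502  0.0688  0.0001 -0.0002]
```

```bash
python3 -m jog '0 -0.24 1 0.07 0 0 1;0 -0.24 1 0.07 0 0 1;0 -0.24 1 0.07 0 0 1;0 -0.24 1 0.07 0 0 1;0 -0.24 1 0.07 0 0 1' 30
python3 - <<'E'
from h import *
st();print(rel([540,100,300],0.2))
E
```

```text
time: 1.2
ee_pos: [440.3, 325.8, 295.3]
tcp_rot: [0.394, 0.587, -0.394, 0.588]
contact_force: [-0.7, 0.4, -0.4]
width: 91.1
t 1.2 pos [440.3193 325.7752 295.2701] tooly yaw 0.38938653017059355 xz [ 0.0015 -0.0001 -1.    ] F [-0.6624  0.4448 -0.3682] M [-0.0361  0.0461  0.0091] w 91.14967471410839 j [ 0.5949  0.043   1.9861 -0.001   1.1113  0.2059]
[-0.0228  0.0326  1.2336  0.0301  0.0001 -0.0002]
```

```bash
python3 -m jog '0 0.03 1 0.03 0 0 1;0 0.03 1 0.03 0 0 1;0 0.03 1 0.03 0 0 1;0 0.03 1 0.03 0 0 1;0 0.03 1 0.03 0 0 1' 30
python3 - <<'E'
from h import *
st();print(rel([520,-50,260],-.1))
E
```

```text
time: 1.7
ee_pos: [523.1, 139.9, 295.1]
tcp_rot: [0.448, 0.546, -0.448, 0.547]
contact_force: [-0.1, 0.4, 0.9]
width: 91.0
t 1.7 pos [523.1071 139.911  295.0985] tooly yaw 0.19783042571031773 xz [ 0.0013 -0.0006 -1.    ] F [-0.0841  0.4166  0.9089] M [-0.0596  0.0181 -0.0094] w 90.95392536191568 j [ 0.2187  0.0321  1.9978 -0.001   1.1105  0.0214]
[ 0.1761 -0.2021  0.9278  0.0474  0.0001 -0.0002]
```

```bash
python3 -m jog '0 -0.2 0.95 0.05 0 0 1;0 -0.2 0.95 0.05 0 0 1;0 -0.2 0.95 0.05 0 0 1;0 -0.2 0.95 0.05 0 0 1;0 -0.2 0.95 0.05 0 0 1' 30
python3 - <<'E'
from h import *
st();print(rel([493,-207.5,220],-.25))
E
```

```text
time: 2.2
ee_pos: [521.1, -57.2, 295.0]
tcp_rot: [0.529, 0.469, -0.529, 0.47]
contact_force: [0.1, 0.2, 0.2]
width: 91.5
t 2.2 pos [521.1386 -57.2122 294.992 ] tooly yaw -0.11948979545563011 xz [ 0.001 -0.001 -1.   ] F [0.0739 0.1711 0.214 ] M [-0.0356  0.0679  0.046 ] w 91.48540375830395 j [-0.1534  0.0012  2.0295 -0.0009  1.1098 -0.0335]
[ 0.3756 -0.0505  0.7625  0.0208  0.0001 -0.0002]
```

```bash
python3 -m jog '0 -0.05 0.76 0.02 0 0 1;0 -0.05 0.76 0.02 0 0 1;0 -0.05 0.76 0.02 0 0 1;0.37 -0.05 0.76 0.02 0 0 1;0.37 -0.05 0.76 0.02 0 0 1;0.37 -0.05 0.76 0.02 0 0 1' 30
python3 - <<'E'
from h import *
import cv2
st();print(rel([493,-207.5,149],-.25))
for n,(x,y) in dict(scene=(190,170),top=(320,165)).items():
    im=ctrl.get_image(n)[:,:,::-1]; cv2.imwrite(f"pics/{n}1.png",cv2.resize(im[y:y+130,x:x+160],None,fx=4,fy=4,interpolation=2))
E
cd pics; python3 -c "
import cv2,numpy as np
cv2.imwrite('both1.png',cv2.resize(np.hstack([cv2.imread('scene1.png'),cv2.imread('top1.png')]),(800,325)))"
```

```text
time: 2.8
ee_pos: [491.7, -205.2, 217.7]
tcp_rot: [-0.557, -0.437, 0.558, -0.434]
contact_force: [-0.3, 0.8, 0.9]
width: 91.2
t 2.8 pos [ 491.6629 -205.2409  217.7112] tooly yaw -0.24488237838070348 xz [-0.0043  0.0018 -1.    ] F [-0.3066  0.8412  0.8635] M [-0.1083  0.0699  0.0375] w 91.17231809683906 j [-0.4391  0.1119  2.0669 -0.0002  0.9674 -0.1941]
[ 0.3435  0.0108  0.0096  0.0008 -0.0001  0.0007]
```

View pics/both1.png

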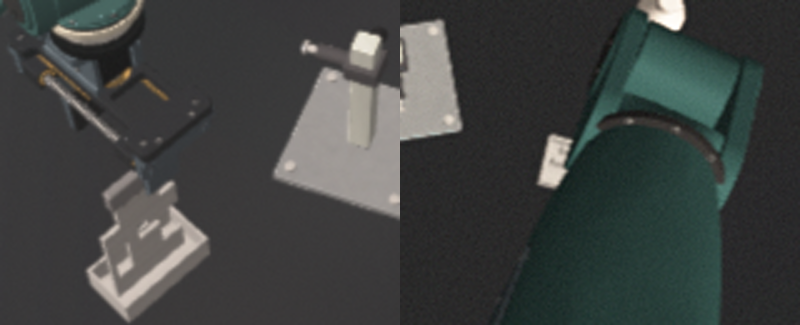

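The gripper straddles the bar: it sits just above the bar in the scene view, and the arm hides it in the top view. I'll descend and close.

```bash
python3 -m jog '0.2 0.01 0.01 0 0 0 1;0.345 0.01 0.01 0 0 0 1;0.345 0.01 0.01 0 0 0 1;0.345 0.01 0.01 0 0 0 1' 30; python3 -m jog '0 0 0 0 0 0 0;0 0 0 0 0 0 0;0 0 0 0 0 0 0;0 0 0 0 0 0 0;0 0 0 0 0 0 0;0 0 0 0 0 0 0;0 0 0 0 0 0 0;0 0 0 0 0 0 0;0 0 0 0 0 0 0;0 0 0 0 0 0 0;0 0 0 0 0 0 0;0 0 0 0 0 0 0' 40
python3 - <<'E'
from h import *
st()
E
```

```text
time: 3.3
ee_pos: [496.4, -208.2, 154.3]
tcp_rot: [0.557, 0.435, -0.557, 0.436]
contact_force: [1.1, -0.5, -0.7]
width: 91.2
time: 4.5
ee_pos: [496.2, -208.1, 154.1]
tcp_rot: [0.557, 0.435, -0.557, 0.436]
contact_force: [-0.5, 0.9, -2.4]
width: 11.7
t 4.5 pos [ 496.1837 -208.1109  154.0589] tooly yaw -0.2431390216139418 xz [ 0.0014 -0.0009 -1.    ] F [-0.4907  0.8808 -2.4232] M [-0.0801  0.2892 -0.064 ] w 11.737472543819363 j [-0.4404  0.2105  2.0911 -0.0003  0.8384 -0.197 ]
```

Width is 11.7 mm against a 12 mm bar, so it's gripped. I'll lift it.

```bash
python3 -m jog '-0.1 0 0 0 0 0 0;-0.25 0 0 0 0 0 0;-0.4 0 0 0 0 0 0;-0.45 0 0 0 0 0 0;-0.45 0 0 0 0 0 0;-0.45 0 0 0 0 0 0'
python3 - <<'E'
from h import *
st();print(rel([561.8,-45,244],.153))
E
```

```text
time: 5.1
ee_pos: [495.4, -207.8, 242.7]
tcp_rot: [-0.557, -0.436, 0.557, -0.436]
contact_force: [0.1, 1.0, -3.6]
width: 11.6
t 5.1 pos [ 495.4461 -207.776   242.7194] tooly yaw -0.24323734709169675 xz [ 0.0001 -0.0003 -1.    ] F [ 0.0992  1.0049 -3.5592] M [-0.0541  0.0889 -0.0669] w 11.60884044817941 j [-0.4404  0.0849  2.045  -0.0002  1.0115 -0.197 ]
[-0.0066  0.126  -0.8698 -0.0631  0.     -0.    ]
```

```bash
python3 -m jog '0 0.02 -0.1 -0.01 0 0 0;0 0.03 -0.25 -0.02 0 0 0;0 0.05 -0.4 -0.03 0 0 0;0 0.08 -0.55 -0.04 0 0 0;0 0.1 -0.7 -0.05 0 0 0;0 0.12 -0.8 -0.06 0 0 0;0 0.126 -0.86 -0.063 0 0 0;0 0.126 -0.87 -0.063 0 0 0;0 0.126 -0.87 -0.063 0 0 0'
python3 - <<'E'
from h import *
import cv2
st();print(rel([561.8,-45,244],.153))
for n in("scene","top"): cv2.imwrite(f"pics/{n}2.png",ctrl.get_image(n)[:,:,::-1])
a=cv2.imread("pics/scene2.png")[135:265,220:380]; cv2.imwrite("pics/s2c.png",cv2.resize(a,None,fx=4.6,fy=4.6,interpolation=2))
E
```

```text
time: 6.0
ee_pos: [561.3, -45.2, 241.9]
tcp_rot: [0.46, 0.537, -0.461, 0.536]
contact_force: [-0.1, 0.3, -2.4]
width: 11.8
t 6.0 pos [561.2814 -45.1773 241.8562] tooly yaw 0.15150831901249712 xz [-0.0012 -0.0003 -1.    ] F [-0.1473  0.276  -2.4324] M [-0.0474  0.0856 -0.038 ] w 11.818405516993202 j [-0.1215  0.1304  1.9958 -0.0005  1.0166 -0.2728]
[-0.0107  0.0027 -0.0005 -0.0002  0.      0.0002]
```

View pics/s2c.png

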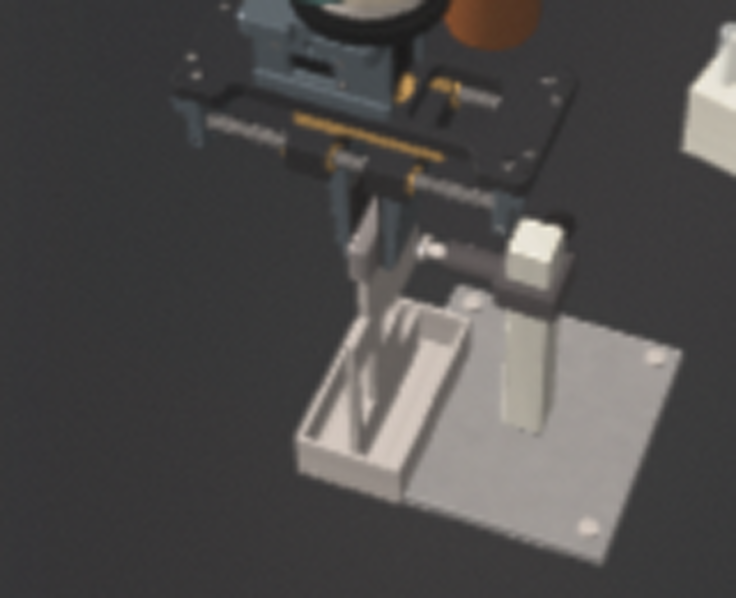

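View pics/top2.png

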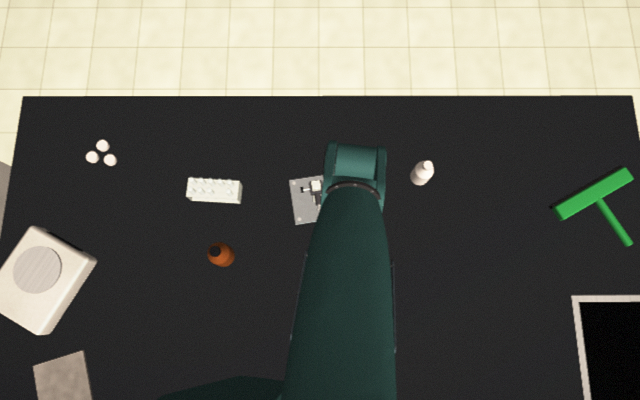

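The caddy is held upright. In the crop its rim corners are at (297,440), (404,474) and (470,318), and the pin head is at (428,246). I'll check the caddy's pose in the hand against the pin, using the same camera.

Run:
```python
from h import *
S2=lambda x,y:(220+x/4.6-.4,135+y/4.6-.4)
o=ctrl.observe();p=o["ee_pos"];print(p)
yaw=.1515;zc=p[2]-154
a=np.array([np.cos(yaw),np.sin(yaw),0]);b=np.array([-a[1],a[0],0])
for px,(u,v,z) in {(297,440):(-30,-55,32),(404,474):(30,-55,32),(470,318):(30,55,32),(407,299):(-30,55,32),(348,272):(-6,-30,178),(377,200):(-6,30,178)}.items():
    w=onz("scene",S2(*px),z+zc); e=w-(np.r_[p[:2],zc]+a*u+b*v); print(px,w,"err in caddy x,y",e@a,e@b)
for z in(140,145,150):
  for q in((425,246),(447,252)): print(z,onz("scene",S2(*q),z))
print(proj("scene",[541.8,28.3,145]),S2(425,246))
```

```text
[561.3879 -45.6633 242.3463]
(297, 440) [ 541.3738 -103.5947  120.3463] err in caddy x,y 1.4720318645005188 0.7527605784794698
(404, 474) [602.6681 -93.9556 120.3463] err in caddy x,y 3.519041019201036 1.030784144256717
(470, 318) [582.4742  14.5245 120.3463] err in caddy x,y -0.07163695727724506 1.316030550869994
(407, 299) [544.8343   8.6743 120.3463] err in caddy x,y 21.836722817602976 1.2135322505960557
(348, 272) [569.2658 -86.8218 266.3463] err in caddy x,y 7.575981597021515 -11.8759884654213
(377, 200) [558.1667 -40.2355 266.3463] err in caddy x,y 3.634839769005755 -24.14824781474747
140 [542.4984  33.5005 140.    ]
140 [555.48    35.8634 140.    ]
145 [544.5339  30.036  145.    ]
145 [557.4503  32.3871 145.    ]
150 [546.5693  26.5716 150.    ]
150 [559.4206  28.9108 150.    ]
[310.7428 188.1267] (311.99130434782614, 188.0782608695652)
```

```bash
python3 -m jog '0 0.005 -0.05 0 0 0 0;0 0.005 -0.1 0 0 0 0;0 0.005 -0.15 0 0 0 0;0 0.005 -0.2 0 0 0 0;0 0.005 -0.215 0 0 0 0;0 0.005 -0.215 0 0 0 0;0 0.005 -0.215 0 0 0 0'
python3 - <<'E'
from h import *
import cv2
st();p=ctrl.observe()["ee_pos"]
d=p[:2]-[551.2,29.7];print("stand rel",d@[.988,.152],d@[-.152,.988])
a=ctrl.get_image("scene")[:,:,::-1][135:265,220:380]; cv2.imwrite("pics/s3c.png",cv2.resize(a,None,fx=4.6,fy=4.6,interpolation=2))
E
```

```text
time: 6.8
ee_pos: [556.0, -3.0, 242.4]
tcp_rot: [0.461, 0.536, -0.461, 0.536]
contact_force: [-0.8, -0.8, -3.5]
width: 11.9
t 6.8 pos [555.974   -3.0037 242.3694] tooly yaw 0.15137902546088222 xz [-0.0003 -0.0005 -1.    ] F [-0.791  -0.8331 -3.5314] M [-0.0571  0.0295 -0.0367] w 11.85607734717768 j [-0.0471  0.1175  2.0095 -0.0006  1.0149 -0.1982]
stand rel -0.25419475248757006 -33.03686318859905
```

View pics/s3c.png

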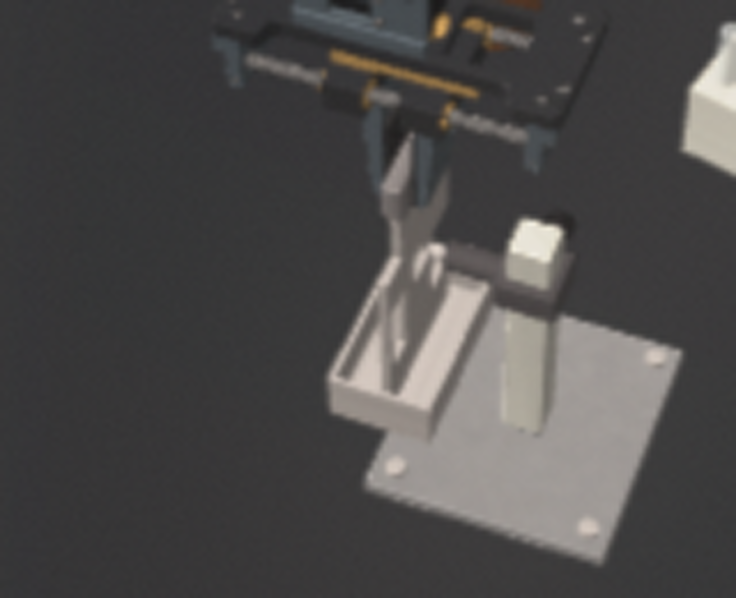

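The plate has passed behind the head and the pin shows just right of it at (437,250). Lateral position is fine and nothing is touching. Now I'll lower it to feel the pin with the slot's upper edge.

```bash
python3 -m jog '0.03 0 0 0 0 0 0;0.06 0 0 0 0 0 0;0.08 0 0 0 0 0 0;0.08 0 0 0 0 0 0'; python3 -m jog '0.008 0 0 0 0 0 0;0.008 0 0 0 0 0 0';  python3 -m jog '0.01 0 0 0 0 0 0;0.01 0 0 0 0 0 0'
```

```text
time: 7.25
ee_pos: [555.5, -3.3, 225.4]
tcp_rot: [0.46, 0.537, -0.461, 0.536]
contact_force: [0.4, 0.3, -3.4]
width: 12.0
time: 7.45
ee_pos: [555.4, -3.3, 223.6]
tcp_rot: [0.46, 0.537, -0.461, 0.536]
contact_force: [-0.1, -0.8, -2.7]
width: 12.0
time: 7.65
ee_pos: [555.3, -3.3, 221.4]
tcp_rot: [0.46, 0.537, -0.462, 0.536]
contact_force: [-0.5, -0.5, -3.0]
width: 11.7
```

```bash
for i in 1; do python3 -m jog '0.008 0 0 0 0 0 0;0.008 0 0 0 0 0 0'; python3 -m jog '0.006 0 0 0 0 0 0;0.006 0 0 0 0 0 0';done
```

```text
time: 7.85
ee_pos: [555.2, -3.3, 219.6]
tcp_rot: [0.46, 0.537, -0.462, 0.536]
contact_force: [-0.4, 0.2, -2.0]
width: 12.0
time: 8.05
ee_pos: [555.1, -3.3, 218.2]
tcp_rot: [0.46, 0.537, -0.462, 0.536]
contact_force: [0.2, 0.3, -2.5]
width: 11.6
```

```bash
python3 -m jog '0.006 0 0 0 0 0 0;0.006 0 0 0 0 0 0'
```

```text
time: 8.25
ee_pos: [555.0, -3.3, 216.9]
tcp_rot: [0.46, 0.537, -0.462, 0.536]
contact_force: [-0.8, 0.7, -2.3]
width: 11.7
```

```bash
python3 -m jog '0.005 0 0 0 0 0 0;0.005 0 0 0 0 0 0'
```

```text
time: 8.45
ee_pos: [554.9, -3.2, 215.7]
tcp_rot: [0.46, 0.537, -0.462, 0.535]
contact_force: [-0.4, 1.0, -2.9]
width: 11.7
```

```bash
python3 -m jog '0.005 0 0 0 0 0 0;0.005 0 0 0 0 0 0'
```

```text
time: 8.65
ee_pos: [555.2, -3.3, 215.1]
tcp_rot: [0.46, 0.537, -0.462, 0.536]
contact_force: [-1.1, -0.5, 3.1]
width: 11.9
```

```bash
python3 -m jog '0.005 0 0 0 0 0 0;0.005 0 0 0 0 0 0'; python3 -c "
from h import *
st()"
```

```text
time: 8.85
ee_pos: [555.4, -3.3, 214.8]
tcp_rot: [0.46, 0.537, -0.462, 0.536]
contact_force: [-3.7, -1.4, 9.0]
width: 12.1
t 8.85 pos [555.4255  -3.3477 214.8134] tooly yaw 0.1510080931222773 xz [-0.0025 -0.0004 -1.    ] F [-3.6882 -1.3914  9.0318] M [0.1088 1.0269 0.1569] w 12.12348859268692 j [-0.0477  0.1523  2.0265 -0.0006  0.9652 -0.1984]
```

Contact came at TCP z of about 215.2, which puts the pin axis near 143.3 mm. That fits the 145 mm seen by camera. I'll back off 2 mm and slide in.

```bash
python3 -m jog '-0.0125 0.003 0 0 0 0 0;-0.0125 0.003 0 0 0 0 0;-0.0125 0.003 0 0 0 0 0'; python3 -c "
from h import *
st();p=ctrl.observe()['ee_pos']
d=p[:2]-[551.2,29.7];print('stand rel',d@[.988,.152],d@[-.152,.988])
print(rel([p[0],p[1],217.2],.153))"
```

```text
time: 9.15
ee_pos: [556.0, -3.2, 217.1]
tcp_rot: [0.46, 0.537, -0.462, 0.536]
contact_force: [0.0, 0.7, -3.5]
width: 11.7
t 9.15 pos [555.9515  -3.2117 217.1472] tooly yaw 0.15106092787943132 xz [-0.0026 -0.0004 -1.    ] F [ 0.0472  0.733  -3.4676] M [-0.1234  0.0462 -0.0181] w 11.653238794950795 j [-0.0475  0.1502  2.0241 -0.0006  0.9699 -0.1982]
stand rel -0.3080951478531464 -33.238960648803705
[-0.0003 -0.      0.     -0.0003 -0.      0.0004]
```

```bash
python3 -m jog '0 0 -0.02 0 0 0 0;0 0 -0.04 0 0 0.0004 0;0 0 -0.05 0 0 0.0004 0;0 0 -0.05 0 0 0.0004 0'; python3 -m jog '0 0 -0.02 0 0 0 0;0 0 -0.03 0 0 0 0;0 0 -0.03 0 0 0 0'
```

```text
time: 9.55
ee_pos: [554.3, 7.0, 217.1]
tcp_rot: [0.461, 0.536, -0.461, 0.536]
contact_force: [0.2, 0.4, -2.2]
width: 11.7
time: 9.85
ee_pos: [553.4, 13.2, 217.1]
tcp_rot: [0.461, 0.537, -0.461, 0.536]
contact_force: [0.4, 0.7, -3.0]
width: 11.5
```

```bash
python3 -m jog '0 0 -0.015 0 0 0 0;0 0 -0.03 0 0 0 0;0 0 -0.04 0 0 0 0;0 0 -0.04 0 0 0 0'; python3 -m jog '0 0 -0.01 0 0 0 0;0 0 -0.02 0 0 0 0;0 0 -0.02 0 0 0 0'
```

```text
time: 10.25
ee_pos: [552.1, 21.4, 217.1]
tcp_rot: [0.461, 0.537, -0.461, 0.536]
contact_force: [-0.3, -0.2, -3.0]
width: 11.8
time: 10.55
ee_pos: [551.5, 25.6, 217.1]
tcp_rot: [0.461, 0.537, -0.461, 0.536]
contact_force: [0.0, 0.4, -2.7]
width: 11.8
```

```bash
python3 -m jog '0 0 -0.01 0 0 0 0;0 0 -0.015 0 0 0 0;0 0 -0.015 0 0 0 0'; python3 -m jog '0 0 -0.006 0 0 0 0;0 0 -0.006 0 0 0 0'
```

```text
time: 10.85
ee_pos: [551.0, 28.7, 217.1]
tcp_rot: [0.46, 0.537, -0.461, 0.537]
contact_force: [-0.3, 0.1, -3.0]
width: 12.0
time: 11.05
ee_pos: [550.8, 29.9, 217.1]
tcp_rot: [0.461, 0.537, -0.461, 0.536]
contact_force: [0.5, 0.6, -3.0]
width: 12.2
```

```bash
python3 -m jog '0 0 -0.006 0 0 0 0;0 0 -0.006 0 0 0 0'
```

```text
time: 11.25
ee_pos: [550.6, 31.2, 217.1]
tcp_rot: [0.46, 0.537, -0.461, 0.537]
contact_force: [0.6, 0.6, -2.5]
width: 11.9
```

```bash
python3 -m jog '0 0 -0.005 0 0 0 0;0 0 -0.005 0 0 0 0'
```

```text
time: 11.45
ee_pos: [550.5, 32.2, 217.1]
tcp_rot: [0.46, 0.537, -0.461, 0.537]
contact_force: [0.0, -1.3, -2.5]
width: 11.7
```

```bash
python3 -m jog '0 0 -0.005 0 0 0 0;0 0 -0.005 0 0 0 0';python3 -c "
from h import *
st()"
```

```text
time: 11.65
ee_pos: [550.4, 32.7, 217.1]
tcp_rot: [0.46, 0.536, -0.461, 0.537]
contact_force: [0.6, -5.2, -3.7]
width: 12.0
t 11.65 pos [550.3846  32.7367 217.0664] tooly yaw 0.1528988582328426 xz [-0.     -0.0013 -1.    ] F [ 0.5559 -5.1813 -3.728 ] M [-1.5426 -0.2092 -0.019 ] w 11.9831772394018 j [ 0.0177  0.1416  2.0342 -0.0015  0.9658 -0.1343]
```

I felt the wall at y≈32.1, so I'll back off 2 mm to centre the notch and then lower.

```bash
python3 -m jog '0 0.001 0.0125 0 0 0 0;0 0.001 0.0125 0 0 0 0;0 0.001 0.0125 0 0 0 0'; python3 -m jog '0.015 0 0 0 0 0 0;0.03 0 0 0 0 0 0;0.04 0 0 0 0 0 0;0.04 0 0 0 0 0 0'
```

```text
time: 11.95
ee_pos: [551.0, 30.4, 217.1]
tcp_rot: [0.46, 0.536, -0.461, 0.537]
contact_force: [-0.0, -0.1, -2.5]
width: 12.0
time: 12.35
ee_pos: [550.7, 30.4, 208.6]
tcp_rot: [0.46, 0.537, -0.461, 0.537]
contact_force: [0.8, -0.4, -2.7]
width: 11.7
```

```bash
python3 -m jog '0.009 0 0 0 0 0 0;0.009 0 0 0 0 0 0'; python3 -m jog '0.005 0 0 0 0 0 0;0.005 0 0 0 0 0 0'
```

```text
time: 12.55
ee_pos: [550.6, 30.4, 206.6]
tcp_rot: [0.46, 0.537, -0.461, 0.537]
contact_force: [0.7, 0.2, -2.2]
width: 11.8
time: 12.75
ee_pos: [550.6, 30.4, 205.5]
tcp_rot: [0.46, 0.537, -0.461, 0.537]
contact_force: [-0.4, -1.0, -2.7]
width: 11.7
```

```bash
python3 -m jog '0.005 0 0 0 0 0 0;0.005 0 0 0 0 0 0'
```

```text
time: 12.95
ee_pos: [550.9, 30.4, 205.1]
tcp_rot: [0.46, 0.537, -0.461, 0.537]
contact_force: [-2.6, -0.7, 4.9]
width: 11.7
```

It's seated at 205.2, as predicted. I'll ease the preload and open.

```bash
python3 -m jog '-0.001 0 0 0 0 0 0;-0.001 0 0 0 0 0 0' 5; python3 -m jog '0 0 0 0 0 0 0.16;0 0 0 0 0 0 0.2;0 0 0 0 0 0 0.3;0 0 0 0 0 0 0.4;0 0 0 0 0 0 0.5;0 0 0 0 0 0 0.5'
python3 - <<'E'
from h import *
import cv2
st()
a=ctrl.get_image("scene")[:,:,::-1][135:265,220:380]; cv2.imwrite("pics/s4c.png",cv2.resize(a,None,fx=4.6,fy=4.6,interpolation=2))
E
```

```text
time: 13.15
ee_pos: [550.9, 30.4, 205.4]
tcp_rot: [0.46, 0.537, -0.461, 0.537]
contact_force: [-0.0, 0.0, -0.6]
width: 12.0
time: 13.75
ee_pos: [551.0, 30.4, 205.4]
tcp_rot: [0.46, 0.537, -0.461, 0.537]
contact_force: [0.2, -0.4, 0.1]
width: 45.2
t 13.75 pos [550.9719  30.3979 205.3536] tooly yaw 0.15266512223929285 xz [-0.0003 -0.0009 -1.    ] F [ 0.1531 -0.3737  0.1416] M [-0.1698  0.0673  0.0119] w 45.17406990372228 j [ 0.0133  0.1581  2.0398 -0.0012  0.944  -0.1386]
```

View pics/s4c.png

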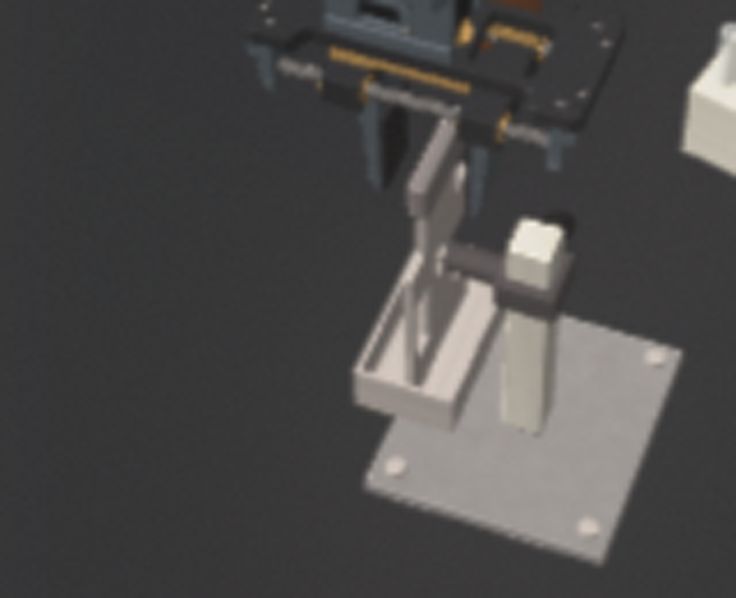

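The caddy hangs on the pin with the fingers open on both sides of the bar at (445,120) in the crop. I'll raise the gripper straight up.

```bash
python3 -m jog '-0.05 0 0 0 0 0 0.5;-0.1 0 0 0 0 0 0.5;-0.2 0 0 0 0 0 0.5;-0.4 0 0 0 0 0 0.5;-0.6 0 0 0 0 0 0.5;-0.6 0 0 0 0 0 0.5;-0.6 0 0 0 0 0 0.5;-0.6 0 0 0 0 0 0.5;-0.6 0 0 0 0 0 0.5;-0.6 0 0 0 0 0 0.5;-0.6 0 0 0 0 0 0.5;-0.6 0 0 0 0 0 0.5'
python3 - <<'E'
from h import *
import cv2
for i in(5,6):
    a=ctrl.get_image("scene")[:,:,::-1]; a=a[135:265,220:380]; cv2.imwrite(f"pics/s{i}c.png",cv2.resize(a,None,fx=4.6,fy=4.6,interpolation=2))
E
python3 -m jog '0 0 0 0 0 0 0.5;0 0 0 0 0 0 0.5;0 0 0 0 0 0 0.5;0 0 0 0 0 0 0.5;0 0 0 0 0 0 0.5;0 0 0 0 0 0 0.5;0 0 0 0 0 0 0.5;0 0 0 0 0 0 0.5;0 0 0 0 0 0 0.5;0 0 0 0 0 0 0.5'
python3 - <<'E'
from h import *
import cv2
a=ctrl.get_image("scene")[:,:,::-1][135:265,220:380];a=cv2.resize(a,None,fx=4.6,fy=4.6,interpolation=2);cv2.imwrite("pics/s7c.png",a)
print("diff s5-s7", (cv2.absdiff(cv2.imread("pics/s5c.png"),a)>40).sum())
E
```

```text
time: 15.0
ee_pos: [550.9, 30.5, 325.1]
tcp_rot: [0.46, 0.537, -0.461, 0.537]
contact_force: [-0.4, -0.4, 0.2]
width: 45.6
time: 16.1
ee_pos: [551.0, 30.5, 325.2]
tcp_rot: [0.46, 0.537, -0.461, 0.537]
contact_force: [-0.1, -0.0, 0.7]
width: 45.7
diff s5-s7 0
```

View pics/s7c.png

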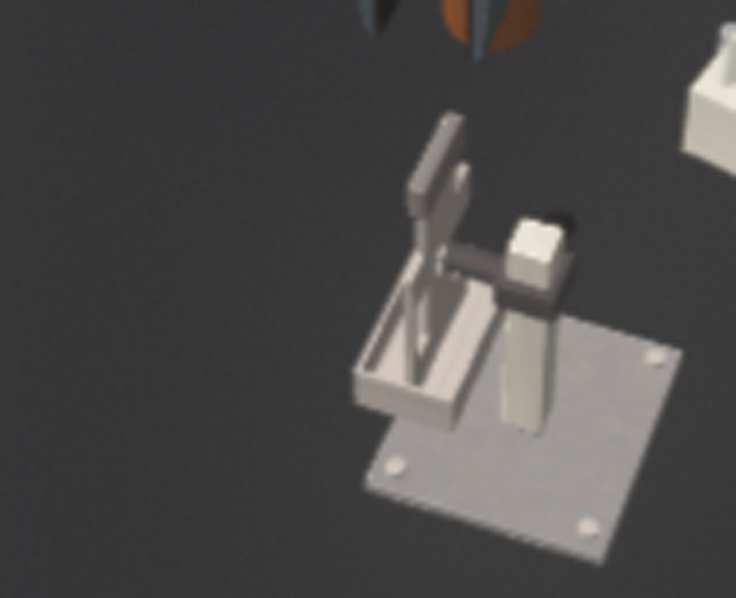

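It hangs upright and still: no pixel change over 1.1 s, and the gripper is well clear. I'll hand it in.

```bash
python3 -c "
from cell import ctrl
print(ctrl.job_done())"
```

```text
the job is handed in; nothing more can be done
None
```

The caddy is hanging from the pin by its notch, and I handed the job in at about 16 s. `job_done()` gives no verdict, so whether it passed is not confirmed.

- **Grasp and slide:** I took the caddy by its grip bar and lifted it about 88 mm. I turned it square to the stand and brought the mouth over the headed pin. Lowering until the slot's upper edge touched put the pin axis at about 143 mm; the cameras had given 145 mm. I backed off 2 mm, slid in until the inner wall touched, and came back 2 mm to centre the notch.
- **Seating and release:** I lowered the caddy until the pin took its weight, at 205 mm tool height as predicted. I eased off the load, opened the fingers and raised the gripper 120 mm. The most force I read against the stand was about 12 N.
- **Last checks:** Pictures 1.1 s apart showed no change, the caddy looked upright, and the wrist force was near zero with the gripper clear. The tool was within about 1 mm of the estimated seat along and across the pin when it let go. I judged plumb by eye, and did not measure the notch position again after letting go.
- **Disagreement:** The two cameras differed by about 4 mm in x on the stand. I used their average, which the held caddy's tray corners supported, as did the wall contact across the pin.
- **Bystanders:** Nothing went near the bottles or the tube rack, but I did not measure their positions again at the end.

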